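# Lock the transit case with the flat-blade driver

### The job

Take the orange flat-blade screwdriver out of its holder and use it to lock the one screw of the grey case that is still open: seat the blade in the slot, push the screw down against its spring and, keeping it pushed in, turn it a quarter turn clockwise to its stop. Then put the screwdriver back upright in its own holder and let go.

Things in the scene. Friction and masses are not known exactly. Their poses are not given: they have to be found in the camera images.
- flat_driver: 0.15 kg stubby screwdriver, upright, blade down. Origin: centre of the blade's tip; z up the tool, x across the blade's wide side, as the white stripe on its cap. Above the tip: blade 18 (x) x 4 mm, 17 long; shaft 10 thick; black guard disc 58 wide at 55-60; orange handle 26 mm square (flats normal to x, y) at 60-122; cap to 127. In its holder the tip is 15 mm up. Bystander: a green, pointed one.
- stand: Holder of the orange screwdriver: fixed blue square post, 62 mm outside, 70 mm tall, on a 90 x 90 x 8 mm foot; its square well, 38 mm wide, is open at the top, floor 8 mm above the bench. The driver hangs in it, guard resting on the rim. Origin on the bench at the post's centre, z up, x and y normal to its sides. Position varies.
- lock_slot (a point): Centre of the top of the open screw's brass head (44 mm wide, top 16 mm above the 100 mm high case lid); sinks and turns with it: z up, x along the slot. Slot right across, 9 mm deep, 9 wide, flared to 15 over the top 4 mm. Spring: sinks from 4 N, stop 6 mm down at 10 N. The screw 150 mm to its left is already locked, slot along the case's long side. Case fixed, yaw within 0.25 rad of square.
- lock (a joint): Turn of the open screw, rad, clockwise from above; 0: slot along the case's short side (away from the robot); starts 0.1 to 0.35; stop at 1.57 = locked, over 1.2 counts. Stays where left (friction 0.04 N m). The loose fit gives a centred blade 0.29 rad of play each way, so turn the driver that much farther than the screw.
Not all that is in view belongs to the job. What is shaped like the flat_driver but purple or red is not meant.

How it is judged:
On the way, in this order (a step that is already met when the one before it is completed fails the run):
1. the blade of the orange screwdriver sits in the slot of the open screw and pushes it down by 1.5 mm or more, before it is turned beyond 0.7 rad (z of flat_driver in the frame of lock_slot below -0.003 m and horizontal distance between flat_driver and lock_slot below 0.012 m and angle between flat_driver's own z axis and vertical below 0.25 rad and distance of lock_slot from where it was at the start of the episode above 0.0015 m and value of joint lock below 0.7 rad), for 0.1 s.
2. the screw is turned to 1.2 rad or more with the blade still seated in its slot and pushing it down by 1.5 mm or more (z of flat_driver in the frame of lock_slot below -0.003 m and horizontal distance between flat_driver and lock_slot below 0.012 m and angle between flat_driver's own z axis and vertical below 0.25 rad and distance of lock_slot from where it was at the start of the episode above 0.0015 m and value of joint lock above 1.2 rad), for 0.1 s.
At the end, for the whole second after the job is handed in: The screw is locked (joint lock above 1.2 rad) and has sprung up again; the orange screwdriver stands upright (within 10 degrees) and at rest in its own holder, guard on the rim (tip 10 to 22 mm above the bench, within 14 mm of the holder's axis), and is released (value of joint lock above 1.2 rad and distance of lock_slot from where it was at the start of the episode below 0.0015 m and horizontal distance between flat_driver and stand below 0.014 m and height (world z) of flat_driver between 0.01 and 0.022 m and angle between flat_driver's own z axis and vertical below 0.17 rad and linear speed of flat_driver below 0.03 m/s); the robot touches nothing.
It fails at once if the screw is turned towards locked while the orange screwdriver is away from it (velocity of joint lock above 0.5 rad/s and distance between flat_driver and lock_slot above 0.05 m).
It also fails if it takes over 51 s, if anything falls off the work surface, if the arm or the gripper's body presses on something with over 40 N, if the wrist force passes 120 N, or if a joint passes its speed limit or range.

### The arm

A 7-joint arm with a two-finger parallel gripper is mounted at the origin on the work surface. World frame = base frame: x ahead of the robot, y to its left, z up, the work surface at z = 0. Lengths are in m, angles in rad, forces in N, time in s.
With the tool pointing down it reaches from about 0.425 to 0.975 m from the base axis. Payload 16.7 kg.
Tool frame: the origin (TCP) lies on the front face of the gripper's body, between the roots of the fingers; the fingertips stand 73 mm ahead of it and the grasp point (between the pads) lies 54 mm ahead of it (robot.tip_extent is the distance from the TCP to the fingertips, in m); z points along the fingers, y is the direction in which the jaws open and shut (so a half turn about z gives the same grasp; the last joint's range is limited). The gripper opens to 85 mm and grips with 20 to 120 N. Pads are 22 mm wide; open, the fingers measure 114 mm over their backs; the gripper's body (76 mm by 85 mm) begins 54 mm behind the grasp point. The pads swing forward as they close: fully open they stand 13 mm farther back than shut.
Start: joints at [0.964, 0.426, 0.074, 1.606, -0.034, 1.111, -0.067], TCP at [0.298, -0.605, 0.304] pointing down, gripper open.
Joint ranges: [-2.85, 2.85], [-0.5, 2.14], [-1.23, 1.37], [0.21, 2.46], [-1.02, 4.16], [0.16, 2.05], [-2.73, 2.73]. Speed limits (rad/s): [1.89, 1.89, 2.39, 2.39, 3.01, 3.01, 3.01].

### API

Orientations are given as a unit quaternion [x, y, z, w].
In Python, from bench import robot gives the robot as it stands.
- The arm moves only by the shell command python3 -m creep 'ROWS'. ROWS is JSON, a list of rows, each an object of numbers: "x", "y", "z": the shift along the tool's x, y, z in m; "roll": the turn about the tool's z in rad; "claw": the closure in counts, from 0 (fully open) to 255 (shut). In form: [{"x": .., "y": .., "z": .., "roll": .., "claw": ..}, ...]. A call has 1 to 8 rows; each row shifts and turns the pose as measured when the row begins, along the tool's axes as they then stand; what a row does not reach is not made up. A row lasts 1/12 s, in which the tool goes at most 41.7 mm and 7.16 degrees, less where a joint would pass 70% of its speed; a pose out of reach is approached as far as the arm can. A call is refused whole if a number of a shift passes 0.0417 or a number of a turn 0.125, either way. A call with a gripper value outside its range is refused whole. The fingers move at their own pace and stop on an object; the grip force is fixed at half the most. Time passes only in rows, so rows that do not move let the fingers close. It gives the time, the measured TCP pose, the force and the opening at its end, in the units of the state.
- robot.sense(): the state, without advancing time (a new reading comes with each control period).
- robot.get_image(name): name is "side" or "top" or "wrist"; returns the picture (384x512x3 uint8, blue, green, red); there is no depth.
- robot.get_calibration(name): a dict with "vfov" (degrees; the focal length in pixels is half the picture's height over the tangent of half this angle, whatever the lens; pixels are square), "cx", "cy" (the principal point, pixels), "R" (3x3) and "t" (3): a world point X has camera coordinates R X + t. Camera axes: x right, y down, z forward; pixel columns grow to the right and rows downward; lengths in m; the calibration is good to about 2 mm. The wrist camera is an equidistant fisheye: a pixel r from the principal point sees the ray r / f radians off the axis. A picture is of the moment at which its call begins: read the wrist's pose just before it. get_calibration takes no time and is no camera call; for the wrist camera it gives the pose at the moment of the call.
- robot.finish_job(): hands the job in, once; it reports no verdict.
Trained networks look in the newest picture that a camera, given by its name, has taken for a name from the list of things; names that differ only in an ending like _2 or _b are one class to them, and where a whole thing is asked for, a point or a joint stands for the part that bears it (a point fixed in the world has none). Each returns a list of dicts, best first, with "p" (0 to 1); they miss things now and then, are a little off and sometimes report something else, mostly with a low value. They report only what shows in the picture. A call takes as long as a camera call. They do not tell look-alikes from the thing itself.
- robot.search_frame(query, camera): "point" ([column, row] as shares, 0 to 1, of the picture: columns of its width, rows of its height, amid what is visible of it).
- robot.trace(query, camera): "pixels" (384x512 bool, what is visible of it) and "point" ([column, row] as shares, 0 to 1, of the picture: columns of its width, rows of its height, amid what is visible of it).
- robot.landmark_of(query, camera): "point" ([column, row] as shares, 0 to 1, of the picture: columns of its width, rows of its height: a listed point, or the origin of a listed thing).
The state is a dict: "t": time; "joints": joint angles; "joint_vel": joint speeds; "joint_torque": joint torques, N m; "position": TCP position; "tcp_rot": TCP orientation; "ft_force": force on the tool from outside, world axes, zero at the start; "moment": the same for the moment, N m; "gripper_width": opening from 0.0 (shut) to 1.0 (fully open).
Only numpy, scipy, OpenCV 4.12 (cv2) and the standard library are available. Lean on these libraries where they do the work, as an engineer would, in place of code of your own. Each camera call takes 0.05 s, during which the arm holds its last target.

## Working session

There is one attempt and no reset: what is moved stays moved. The work goes in short steps, Python scripts to look and compute and a shell command to move; the robot and the scene stay as the last step left them, time stands still between calls to the robot, and variables do not carry over. Pictures are saved under pics/ and viewed, and the job is handed in when it is done.

```bash
ls; mkdir -p pics; python3 - <<'E'
from bench import robot
import cv2
s=robot.sense();print({k:(v if not hasattr(v,'tolist') else [round(x,3) for x in v.tolist()]) if k!='x' else 0 for k,v in s.items()})
for n in ['side','top','wrist']:
    im=robot.get_image(n);cv2.imwrite(f'pics/{n}0.png',im)
    c=robot.get_calibration(n);print(n,c)
    for q in ['flat_driver','stand','lock_slot']:
        print(q,[(round(r['p'],2),[round(r['point'][0]*512),round(r['point'][1]*384)]) for r in robot.landmark_of(q,n)])
E
```

```text
pics
{'t': 0.0, 'joints': [0.964, 0.427, 0.074, 1.607, -0.034, 1.111, -0.067], 'joint_vel': [-0.001, 0.0, 0.001, 0.001, 0.002, -0.0, -0.0], 'joint_torque': [0.001, -94.984, 3.762, -46.352, 0.019, 0.01, -0.0], 'position': [0.298, -0.605, 0.303], 'tcp_rot': [0.974, 0.227, -0.0, -0.001], 'ft_force': [0.9, 0.131, -0.086], 'moment': [0.016, -0.006, 0.033], 'gripper_width': 0.9991438502168491}
side {'vfov': 48.95662941179319, 'cx': 249.80142745796488, 'cy': 197.300327993293, 'R': array([[-0.99367855, -0.11206585, -0.00664718],
       [-0.0472963 ,  0.4716017 , -0.88054239],
       [ 0.10181355, -0.8746617 , -0.47392079]]), 't': array([0.4840438 , 0.17496114, 0.73938841])}
flat_driver [(0.85, [221, 184]), (0.7, [255, 178]), (0.69, [297, 210])]
stand [(0.7, [247, 197])]
lock_slot [(0.77, [188, 292])]
top {'vfov': 55.93415896644336, 'cx': 255.5971606411461, 'cy': 191.30046345977243, 'R': array([[-0.01332077, -0.99944738, -0.0304547 ],
       [-0.99651026,  0.01577923, -0.0819654 ],
       [ 0.08240065,  0.02925658, -0.99616976]]), 't': array([-0.10159241,  0.50941252,  0.80488861])}
flat_driver [(0.77, [398, 186]), (0.76, [378, 233]), (0.72, [343, 184]), (0.67, [323, 239]), (0.6, [387, 147])]
stand [(0.78, [337, 181])]
lock_slot []
wrist {'vfov': 65.70646984690485, 'cx': 256.2834706400987, 'cy': 192.48221632099865, 'R': array([[ 0.44181576, -0.89710474,  0.00138576],
       [-0.84839926, -0.41732571,  0.32566539],
       [-0.29157765, -0.14505978, -0.94548408]]), 't': array([-0.67524885, -0.04217764,  0.37964521])}
flat_driver [(0.88, [71, 3]), (0.78, [144, 17])]
stand []
lock_slot []
```

View pics/side0.png

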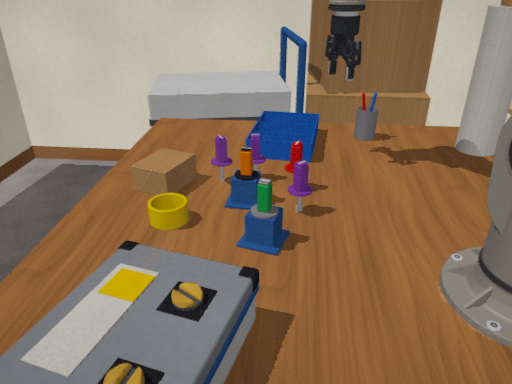

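View pics/top0.png

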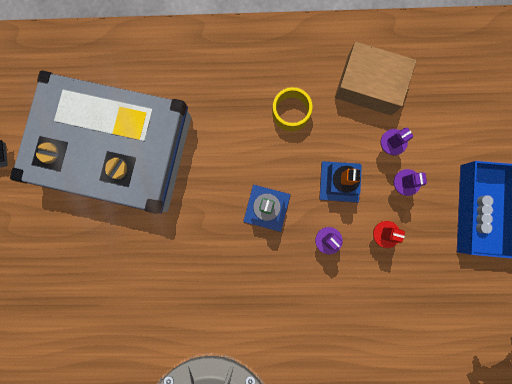

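View pics/wrist0.png

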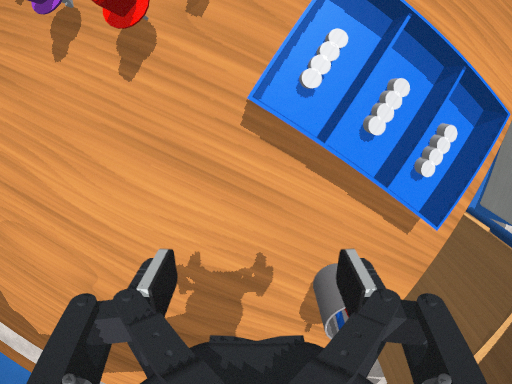

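```bash
cat > h.py <<'E'
from bench import robot
import numpy as np, cv2
from scipy.spatial.transform import Rotation as Ro
def ray(n,u,v,c=None):
    c=c or robot.get_calibration(n); f=192/np.tan(np.radians(c['vfov']/2))
    a=np.array([(u-c['cx'])/f,(v-c['cy'])/f])
    if n=='wrist':
        r=np.linalg.norm(a); d=np.array([*(a/r*np.sin(r) if r>0 else a),np.cos(r)])
    else: d=np.array([*a,1.])
    R=np.array(c['R']);t=np.array(c['t'])
    return -R.T@t, R.T@(d/np.linalg.norm(d))
def onz(n,u,v,z,c=None):
    o,d=ray(n,u,v,c); return o+d*(z-o[2])/d[2]
def proj(n,X,c=None):
    c=c or robot.get_calibration(n); f=192/np.tan(np.radians(c['vfov']/2))
    p=np.array(c['R'])@np.array(X)+np.array(c['t'])
    if n=='wrist':
        r=np.hypot(p[0],p[1]);th=np.arctan2(r,p[2]);return np.array([c['cx']+f*th*p[0]/r,c['cy']+f*th*p[1]/r])
    return np.array([c['cx']+f*p[0]/p[2],c['cy']+f*p[1]/p[2]])
def st():
    s=robot.sense();R=Ro.from_quat(s['tcp_rot']).as_matrix()
    print('t',round(s['t'],2),'pos',np.round(s['position'],4),'x',np.round(R[:,0],3),'y',np.round(R[:,1],3),'z',np.round(R[:,2],3),'q',np.round(s['joints'],2),'F',np.round(s['ft_force'],1),'w',round(s['gripper_width'],3))
    return s,R
E
python3 - <<'E'
from h import *
im=cv2.imread('pics/top0.png')
a=cv2.resize(im[130:230,10:140],None,fx=4.5,fy=4.5,interpolation=cv2.INTER_CUBIC);cv2.imwrite('pics/z1.png',a)
a=cv2.resize(im[150:220,300:380],None,fx=7,fy=7,interpolation=cv2.INTER_CUBIC);cv2.imwrite('pics/z2.png',a)
E
```

```text
(no output)
```

View pics/z1.png

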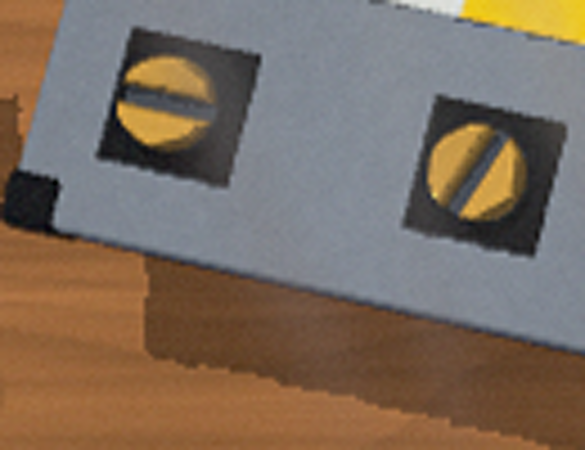

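View pics/z2.png

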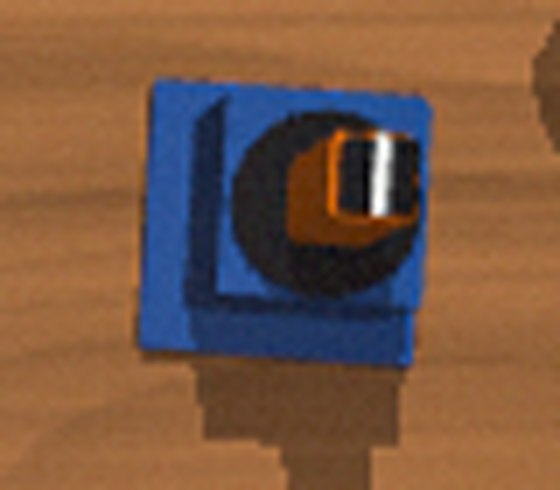

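```bash
python3 - <<'E'
from h import *
def z2(u,v):return (u+.5)/7+300-.5,(v+.5)/7+150-.5
def z1(u,v):return (u+.5)/4.5+10-.5,(v+.5)/4.5+130-.5
def ang(a,b):
    d=a-b;return np.arctan2(d[1],d[0])
print('cap',onz('top',*z2(376,173),.142),'guard',onz('top',*z2(324,203),.075),'foot',onz('top',*z2(283,223),.008))
print('stripe',ang(onz('top',*z2(383,132),.142),onz('top',*z2(377,215),.142)))
print('foot edges',ang(onz('top',*z2(152,80),.008),onz('top',*z2(138,350),.008)),ang(onz('top',*z2(430,97),.008),onz('top',*z2(412,365),.008)))
print('screw',onz('top',*z1(476,171),.116),'slot',ang(onz('top',*z1(499,135),.116),onz('top',*z1(457,208),.116)))
print('locked',onz('top',*z1(165,102),.116),ang(onz('top',*z1(120,97),.116),onz('top',*z1(213,108),.116)))
# side view check
a=cv2.imread('pics/side0.png')
cv2.imwrite('pics/z3.png',cv2.resize(a[125:225,200:300],None,fx=5,fy=5,interpolation=cv2.INTER_CUBIC))
cv2.imwrite('pics/z4.png',cv2.resize(a[270:330,150:230],None,fx=6,fy=6,interpolation=cv2.INTER_CUBIC))
g=onz('top',*z2(324,203),.075)
for z in [.142,.075,.07,.008]: print(z,proj('side',[g[0],g[1],z]))
s=onz('top',*z1(476,171),.116);print(proj('side',s),proj('top',s))
E
```

```text
cap [ 0.52770215 -0.30170593  0.142     ] guard [ 0.52726233 -0.30196752  0.075     ] foot [ 0.52852085 -0.30315157  0.008     ]
stripe -0.10640863270092689
foot edges -0.07913431420226397 -0.10278176372562146
screw [0.55306877 0.17453908 0.116     ] slot -0.5136397663791035
locked [0.58762505 0.31970103 0.116     ] 1.435357832656293
0.142 [246.82382261 147.27461514]
0.075 [247.10020837 173.18268984]
0.07 [247.12014688 175.05170214]
0.008 [247.35993188 197.52886596]
[188.22704109 289.79348025] [115.38888889 167.61111111]
```

View pics/z3.png

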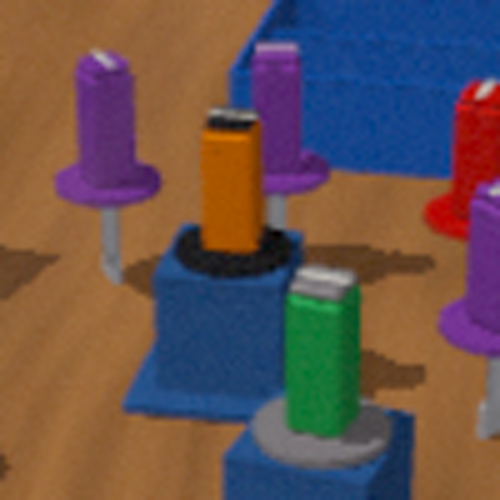

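View pics/z4.png

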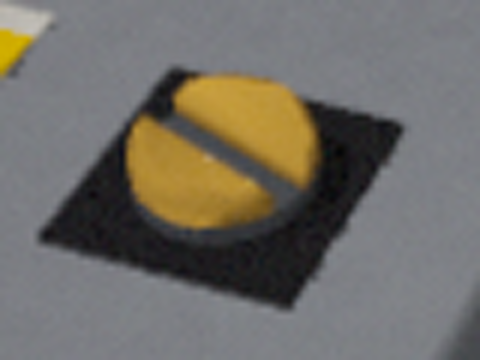

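```bash
python3 -m creep '[{"x":0.034,"y":-0.017},{"x":0.034,"y":-0.017},{"x":0.034,"y":-0.017},{"x":0.034,"y":-0.017},{"x":0.034,"y":-0.017},{"x":0.034,"y":-0.017},{"x":0.034,"y":-0.017}]'; python3 -c "
from h import *
st()"
```

```text
t 0.6 pos [ 0.2983 -0.6054  0.3039] x [0.897 0.442 0.   ] y [ 0.442 -0.897 -0.   ] z [ 0.  0. -1.] q [ 0.96  0.43  0.07  1.61 -0.03  1.11 -0.07] F [ 0.1  0.9 -0.1] w 1.0invalid input
```

```bash
python3 -m creep '[{"x":0.034,"y":-0.017,"z":0,"roll":0,"claw":0},{"x":0.034,"y":-0.017,"z":0,"roll":0,"claw":0},{"x":0.034,"y":-0.017,"z":0,"roll":0,"claw":0},{"x":0.034,"y":-0.017,"z":0,"roll":0,"claw":0},{"x":0.034,"y":-0.017,"z":0,"roll":0,"claw":0},{"x":0.034,"y":-0.017,"z":0,"roll":0,"claw":0},{"x":0.034,"y":-0.017,"z":0,"roll":0,"claw":0},{"x":0.034,"y":-0.017,"z":0,"roll":0,"claw":0}]'; python3 -c "
from h import *
st()"
```

```text
t: 1.27
position: [0.4823, -0.3625, 0.3032]
tcp_rot: [0.976, 0.219, -0.002, 0.002]
ft_force: [0.6, -0.4, 0.4]
gripper_width: 1.001
t 1.27 pos [ 0.4823 -0.3625  0.3032] x [ 0.904  0.427 -0.004] y [ 0.427 -0.904  0.003] z [-0.002 -0.005 -1.   ] q [ 0.57  0.31 -0.04  1.77  0.02  1.06 -0.61] F [ 0.6 -0.4  0.4] w 1.001
```

```bash
python3 -m creep '[{"x":0.034,"y":-0.018,"z":0,"roll":0,"claw":0},{"x":0.033,"y":-0.018,"z":0,"roll":0,"claw":0},{"x":0,"y":0,"z":0,"roll":0.11,"claw":0},{"x":0,"y":0,"z":0,"roll":0.11,"claw":0},{"x":0,"y":0,"z":0,"roll":0.11,"claw":0},{"x":0,"y":0,"z":0,"roll":0.11,"claw":0},{"x":0,"y":0,"z":0,"roll":0.1,"claw":0},{"x":0,"y":0,"z":0,"roll":0,"claw":0}]'; python3 - <<'E'
from h import *
st()
c=robot.get_calibration('wrist');im=robot.get_image('wrist');cv2.imwrite('pics/w1.png',im)
for q in ['flat_driver','stand']:print(q,[(round(r['p'],2),np.round(np.array(r['point'])*[512,384])) for r in robot.landmark_of(q,'wrist')])
for X in [(0.5275,-.3018,.142),(0.5275,-.3018,.075),(.528,-.302,.008),(.5275,-.3018,.015)]:print(X,proj('wrist',X,c))
np.save('w1c.npy',c,allow_pickle=True)
E
```

```text
t: 1.93
position: [0.5367, -0.2858, 0.3037]
tcp_rot: [0.999, -0.054, 0.001, 0.001]
ft_force: [-0.4, 0.5, 0.1]
gripper_width: 1.003
t 1.93 pos [ 0.5367 -0.2858  0.3037] x [ 0.994 -0.107  0.002] y [-0.107 -0.994  0.002] z [ 0.002 -0.002 -1.   ] q [ 0.37  0.32  0.02  1.76 -0.    1.06 -1.29] F [-0.4  0.5  0.1] w 1.003
flat_driver [(0.9, array([269., 167.])), (0.85, array([335., 243.])), (0.79, array([349.,  93.])), (0.7, array([251., 254.])), (0.61, array([369., 162.]))]
stand [(0.87, array([265., 164.]))]
(0.5275, -0.3018, 0.142) [275.73273758 205.89558577]
(0.5275, -0.3018, 0.075) [271.62672571 182.5968891 ]
(0.528, -0.302, 0.008) [268.99358413 166.806994  ]
(0.5275, -0.3018, 0.015) [269.11818535 168.56038102]
```

View pics/w1.png

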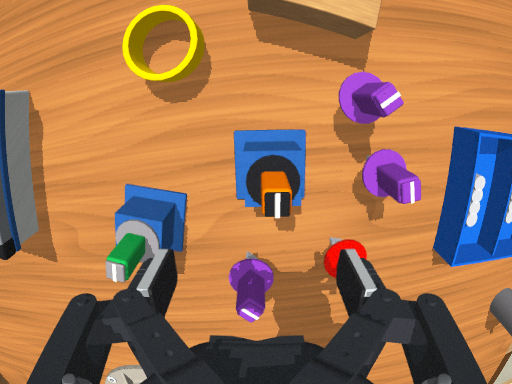

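```bash
python3 -m creep '[{"x":-0.007,"y":0.017,"z":0.02,"roll":0,"claw":0},{"x":0,"y":0,"z":0.04,"roll":0,"claw":0},{"x":0,"y":0,"z":0.01,"roll":0,"claw":0}]'; python3 - <<'E'
from h import *
st()
c=robot.get_calibration('wrist');im=robot.get_image('wrist');cv2.imwrite('pics/w2.png',im)
for X in [(0.528,-.3023,.142),(0.528,-.3023,.075)]:print(X,proj('wrist',X,c))
E
```

```text
t: 2.33
position: [0.5297, -0.3035, 0.2357]
tcp_rot: [0.999, -0.044, 0.005, 0.002]
ft_force: [-0.3, 1.3, -1.0]
gripper_width: 1.001
t 2.33 pos [ 0.5297 -0.3035  0.2357] x [ 0.996 -0.087  0.009] y [-0.087 -0.996  0.004] z [ 0.009 -0.004 -1.   ] q [ 0.4   0.39  0.02  1.83 -0.01  0.92 -1.24] F [-0.3  1.3 -1. ] w 1.001
(0.528, -0.3023, 0.142) [253.73820574 238.60105344]
(0.528, -0.3023, 0.075) [253.9999506  201.37670944]
```

View pics/w2.png

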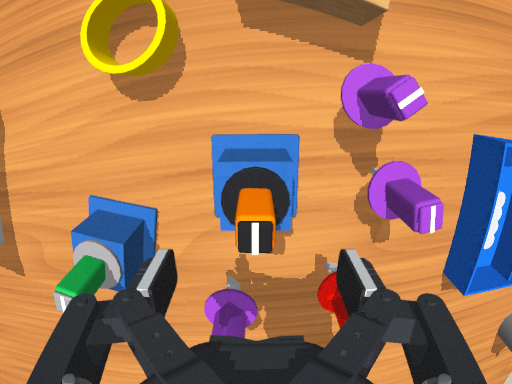

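```bash
python3 -m creep '[{"x":-0.001,"y":-0.001,"z":0.03,"roll":0.015,"claw":0},{"x":0,"y":0,"z":0.03,"roll":0,"claw":0},{"x":0,"y":0,"z":0.012,"roll":0,"claw":0},{"x":0,"y":0,"z":0,"roll":0,"claw":0}]'; python3 - <<'E'
from h import *
st()
E
```

```text
t: 2.72
position: [0.5317, -0.3048, 0.167]
tcp_rot: [0.999, -0.049, 0.006, 0.003]
ft_force: [-0.6, -0.1, 1.0]
gripper_width: 0.996
t 2.72 pos [ 0.5317 -0.3048  0.167 ] x [ 0.995 -0.099  0.013] y [-0.099 -0.995  0.005] z [ 0.013 -0.006 -1.   ] q [ 0.4   0.47  0.01  1.87 -0.01  0.78 -1.25] F [-0.6 -0.1  1. ] w 0.996
```

```bash
python3 -m creep '[{"x":-0.003,"y":-0.002,"z":0.005,"roll":0.008,"claw":0},{"x":-0.001,"y":-0.0005,"z":0.001,"roll":0,"claw":0}]'; python3 - <<'E'
from h import *
st()
E
python3 -m creep '[{"x":0,"y":0,"z":0,"roll":0,"claw":120},{"x":0,"y":0,"z":0,"roll":0,"claw":255},{"x":0,"y":0,"z":0,"roll":0,"claw":255},{"x":0,"y":0,"z":0,"roll":0,"claw":255},{"x":0,"y":0,"z":0,"roll":0,"claw":255},{"x":0,"y":0,"z":0,"roll":0,"claw":255}]'; python3 - <<'E'
from h import *
st()
im=robot.get_image('wrist');cv2.imwrite('pics/w3.png',im)
E
```

```text
t: 2.88
position: [0.529, -0.3022, 0.1631]
tcp_rot: [0.999, -0.053, 0.007, 0.003]
ft_force: [-1.1, 0.1, 0.0]
gripper_width: 1.0
t 2.88 pos [ 0.529  -0.3022  0.1631] x [ 0.994 -0.106  0.015] y [-0.106 -0.994  0.005] z [ 0.014 -0.007 -1.   ] q [ 0.4   0.47  0.01  1.88 -0.01  0.77 -1.26] F [-1.1  0.1  0. ] w 1.0
t: 3.38
position: [0.531, -0.3028, 0.1688]
tcp_rot: [0.999, -0.053, 0.011, 0.004]
ft_force: [0.0, -0.3, -0.9]
gripper_width: 0.296
t 3.38 pos [ 0.531  -0.3028  0.1688] x [ 0.994 -0.105  0.022] y [-0.105 -0.994  0.007] z [ 0.021 -0.01  -1.   ] q [ 0.4   0.46  0.01  1.88 -0.01  0.78 -1.26] F [ 0.  -0.3 -0.9] w 0.296
```

View pics/w3.png

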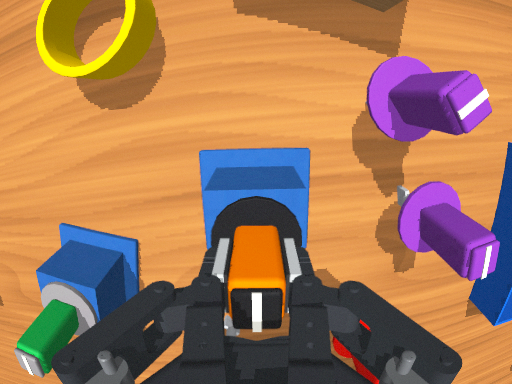

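```bash
python3 -m creep '[{"x":0,"y":0,"z":-0.02,"roll":0,"claw":255},{"x":0,"y":0,"z":-0.035,"roll":0,"claw":255},{"x":0,"y":0,"z":-0.035,"roll":0,"claw":255},{"x":0,"y":0,"z":-0.035,"roll":0,"claw":255},{"x":0,"y":0,"z":-0.015,"roll":0,"claw":255}]'; python3 - <<'E'
from h import *
st()
for n in ['side','top']:
    im=robot.get_image(n);cv2.imwrite(f'pics/{n}1.png',im)
E
```

```text
t: 3.85
position: [0.5256, -0.3003, 0.3083]
tcp_rot: [0.999, -0.053, 0.005, 0.002]
ft_force: [0.6, -0.4, -0.9]
gripper_width: 0.299
t 3.85 pos [ 0.5256 -0.3003  0.3083] x [ 0.994 -0.105  0.01 ] y [-0.105 -0.994  0.004] z [ 0.01  -0.005 -1.   ] q [ 0.39  0.3   0.02  1.77 -0.01  1.06 -1.26] F [ 0.6 -0.4 -0.9] w 0.299
```

View pics/side1.png

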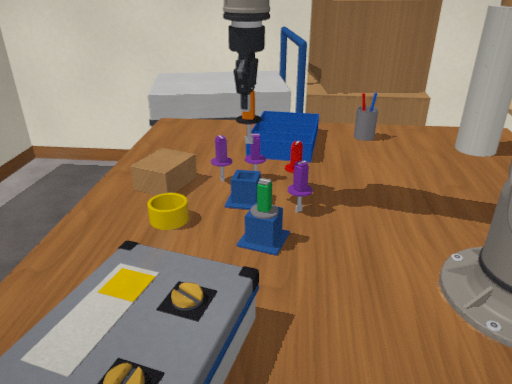

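```bash
python3 -m creep '[{"x":-0.002,"y":-0.03,"z":-0.01,"roll":0,"claw":255},{"x":-0.002,"y":-0.039,"z":-0.005,"roll":0,"claw":255},{"x":-0.002,"y":-0.039,"z":0,"roll":0,"claw":255},{"x":-0.002,"y":-0.039,"z":0,"roll":0,"claw":255},{"x":-0.002,"y":-0.039,"z":0,"roll":0,"claw":255},{"x":-0.002,"y":-0.039,"z":0,"roll":0,"claw":255},{"x":-0.002,"y":-0.039,"z":0,"roll":0,"claw":255},{"x":-0.002,"y":-0.039,"z":0,"roll":0,"claw":255}]'
python3 -m creep '[{"x":-0.002,"y":-0.039,"z":0,"roll":0,"claw":255},{"x":-0.002,"y":-0.039,"z":0,"roll":0,"claw":255},{"x":-0.002,"y":-0.03,"z":0,"roll":0,"claw":255},{"x":0,"y":0,"z":0,"roll":-0.06,"claw":255},{"x":0,"y":0,"z":0,"roll":-0.12,"claw":255},{"x":0,"y":0,"z":0,"roll":-0.12,"claw":255},{"x":0,"y":0,"z":0,"roll":-0.12,"claw":255},{"x":0,"y":0,"z":0,"roll":-0.12,"claw":255}]'
python3 -c "
from h import *
st()"
```

```text
t: 4.62
position: [0.5384, 0.0047, 0.3123]
tcp_rot: [0.998, -0.06, 0.001, 0.004]
ft_force: [1.5, -0.7, 0.3]
gripper_width: 0.294
t: 5.28
position: [0.5397, 0.1308, 0.3002]
tcp_rot: [0.975, 0.222, -0.007, 0.002]
ft_force: [-0.0, 0.2, -0.5]
gripper_width: 0.299
t 5.28 pos [0.5397 0.1308 0.3002] x [ 0.902  0.432 -0.014] y [ 0.432 -0.902  0.   ] z [-0.013 -0.006 -1.   ] q [-0.1   0.26 -0.31  1.86  0.09  1.05 -1.56] F [-0.   0.2 -0.5] w 0.299
```

```bash
python3 -m creep '[{"x":0,"y":0,"z":-0.01,"roll":-0.12,"claw":255},{"x":0,"y":0,"z":-0.01,"roll":-0.12,"claw":255},{"x":0,"y":0,"z":-0.01,"roll":-0.12,"claw":255},{"x":0,"y":0,"z":0,"roll":-0.12,"claw":255},{"x":0,"y":0,"z":0,"roll":-0.12,"claw":255},{"x":0,"y":0,"z":0,"roll":-0.12,"claw":255},{"x":0,"y":0,"z":0,"roll":-0.12,"claw":255},{"x":0,"y":0,"z":0,"roll":-0.12,"claw":255}]'
python3 -m creep '[{"x":0,"y":0,"z":0,"roll":-0.12,"claw":255},{"x":0,"y":0,"z":0,"roll":-0.12,"claw":255},{"x":0,"y":0,"z":0,"roll":-0.12,"claw":255},{"x":0,"y":0,"z":0,"roll":-0.12,"claw":255},{"x":0,"y":0,"z":0,"roll":-0.12,"claw":255},{"x":0,"y":0,"z":0,"roll":-0.12,"claw":255},{"x":0,"y":0,"z":0,"roll":-0.12,"claw":255},{"x":0,"y":0,"z":0,"roll":-0.12,"claw":255}]'
python3 -c "
from h import *
st()"
```

```text
t: 5.95
position: [0.5365, 0.1302, 0.3197]
tcp_rot: [0.75, 0.662, -0.014, -0.007]
ft_force: [0.2, 0.5, -2.8]
gripper_width: 0.294
t: 6.62
position: [0.5329, 0.1289, 0.3083]
tcp_rot: [0.341, 0.94, -0.012, -0.019]
ft_force: [0.5, 0.8, -1.2]
gripper_width: 0.297
t 6.62 pos [0.5329 0.1289 0.3083] x [-0.767  0.641  0.029] y [ 0.64   0.768 -0.035] z [-0.044 -0.008 -0.999] q [ 0.15  0.29 -0.6   1.83  0.17  1.12  0.36] F [ 0.5  0.8 -1.2] w 0.297
```

```bash
python3 -m creep '[{"x":0.005,"y":0.026,"z":0,"roll":0,"claw":255},{"x":0.005,"y":0.026,"z":0,"roll":0,"claw":255},{"x":0,"y":0,"z":0,"roll":-0.1,"claw":255},{"x":0,"y":0,"z":0,"roll":-0.08,"claw":255},{"x":0,"y":0,"z":0,"roll":0,"claw":255}]'
python3 - <<'E'
from h import *
s,R=st()
p=s['position'];print('tip',p+.146*R[:,2])
for n in ['wrist','side','top']:
    np.save(f'c_{n}2.npy',robot.get_calibration(n),allow_pickle=True)
    im=robot.get_image(n);cv2.imwrite(f'pics/{n}2.png',im)
    print(n,'tip',proj(n,p+.146*R[:,2]),'cap',proj(n,p+.019*R[:,2]),'screw',proj(n,[.553,.174,.116]),[(round(r['p'],2),np.round(np.array(r['point'])*[512,384])) for r in robot.landmark_of('flat_driver',n)],[(round(r['p'],2),np.round(np.array(r['point'])*[512,384])) for r in robot.landmark_of('lock_slot',n)])
a=cv2.imread('pics/side2.png');cv2.imwrite('pics/z5.png',cv2.resize(a[180:330,120:270],None,fx=4,fy=4,interpolation=cv2.INTER_CUBIC))
a=cv2.imread('pics/top2.png');cv2.imwrite('pics/z6.png',cv2.resize(a[110:230,60:180],None,fx=5,fy=5,interpolation=cv2.INTER_CUBIC))
E
```

```text
t: 7.03
position: [0.5573, 0.1756, 0.2993]
tcp_rot: [0.246, 0.969, -0.011, -0.025]
ft_force: [-0.5, -0.2, -2.1]
gripper_width: 0.299
t 7.03 pos [0.5573 0.1756 0.2993] x [-0.878  0.478  0.043] y [ 0.476  0.879 -0.033] z [-0.054 -0.009 -0.999] q [ 0.1   0.37 -0.64  1.76  0.22  1.14  0.46] F [-0.5 -0.2 -2.1] w 0.299
tip [0.5494522  0.17433701 0.15356061]
wrist tip [257.35556171 204.35467631] cap [258.08753931 319.7227474 ] screw [260.21155995 194.30476517] [(0.65, array([ 12., 291.])), (0.63, array([254., 206.])), (0.61, array([ 40., 320.])), (0.47, array([ 10., 212.]))] [(0.75, array([267., 192.]))]
side tip [188.77428031 268.3013    ] cap [175.11286179 184.48813506] screw [188.36789546 289.54063094] [(0.91, array([223., 180.])), (0.86, array([298., 213.])), (0.66, array([181., 270.])), (0.65, array([256., 180.]))] [(0.76, array([186., 292.]))]
top tip [107.398004   166.60755323] cap [ 71.90262119 150.43452581] screw [115.648552   167.63975349] [(0.9, array([387., 147.])), (0.84, array([113., 165.])), (0.7, array([381., 233.])), (0.61, array([399., 185.])), (0.61, array([324., 238.]))] [(0.54, array([113., 167.]))]
```

View pics/z5.png

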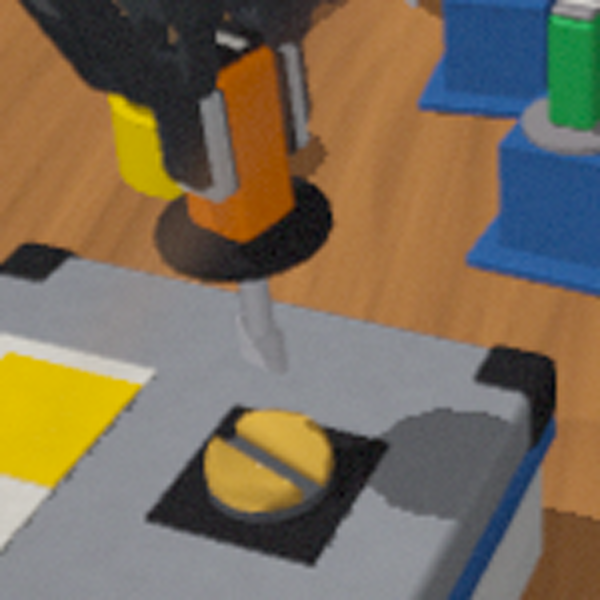

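View pics/wrist2.png

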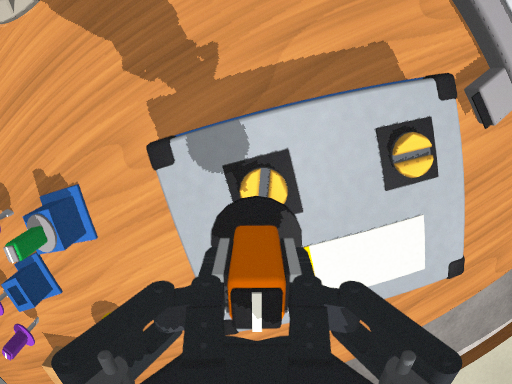

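View pics/z6.png

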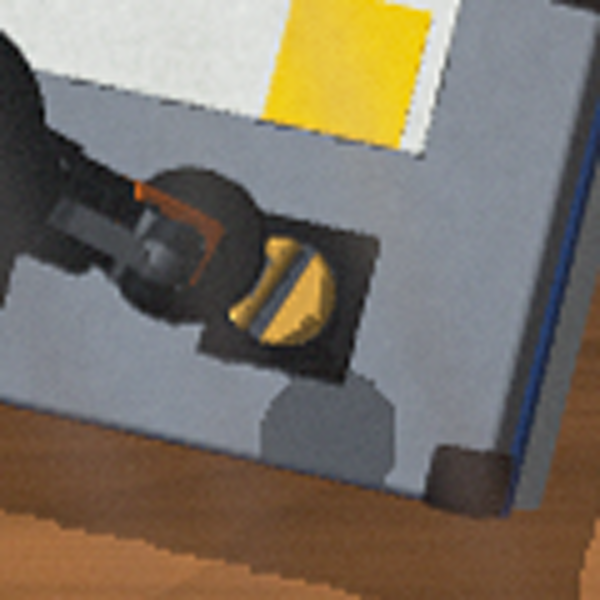

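```bash
python3 - <<'E'
from h import *
a=cv2.imread('pics/wrist2.png')
cv2.imwrite('pics/z7.png',cv2.resize(a[140:340,200:320],None,fx=4,fy=3,interpolation=cv2.INTER_CUBIC)) if 0 else cv2.imwrite('pics/z7.png',cv2.resize(a[140:215,215:315],None,fx=8,fy=8,interpolation=cv2.INTER_CUBIC))
cv2.imwrite('pics/z8.png',cv2.resize(a[190:340,200:320],None,fx=4,fy=4,interpolation=cv2.INTER_CUBIC))
s,R=st();p=s['position']
c=np.load('c_wrist2.npy',allow_pickle=True).item()
for L in [.140,.146,.152]:
    print(L,'cap',proj('wrist',p+(L-.127)*R[:,2],c),'capnear',proj('wrist',p+(L-.127)*R[:,2]-.013*R[:,0],c),'capfar',proj('wrist',p+(L-.127)*R[:,2]+.013*R[:,0],c),'guardtop far',proj('wrist',p+(L-.06)*R[:,2]+.029*R[:,0],c),'tip',proj('side',p+L*R[:,2]))
print(onz('wrist',264,190,.116,c))
E
```

```text
t 7.48 pos [0.5577 0.175  0.3011] x [-0.875  0.483  0.04 ] y [ 0.482  0.876 -0.033] z [-0.051 -0.009 -0.999] q [ 0.1   0.37 -0.64  1.75  0.22  1.14  0.46] F [-0.7 -0.5 -1.2] w 0.3
0.14 cap [255.95503096 334.20553984] capnear [255.78982793 355.20759539] capfar [256.14547305 309.56981731] guardtop far [256.5303475  201.35643873] tip [187.67382194 263.3552431 ]
0.146 cap [255.98786417 323.61525507] capnear [255.82606547 344.73750878] capfar [256.17260127 299.10757796] guardtop far [256.53600749 197.51551837] tip [188.24566962 266.91954226]
0.152 cap [256.01837546 313.74642933] capnear [255.86011228 334.88503292] capfar [256.19747653 289.46732332] guardtop far [256.54126525 193.9298483 ] tip [188.81181303 270.44828694]
[0.55128688 0.17937752 0.116     ]
```

View pics/z7.png

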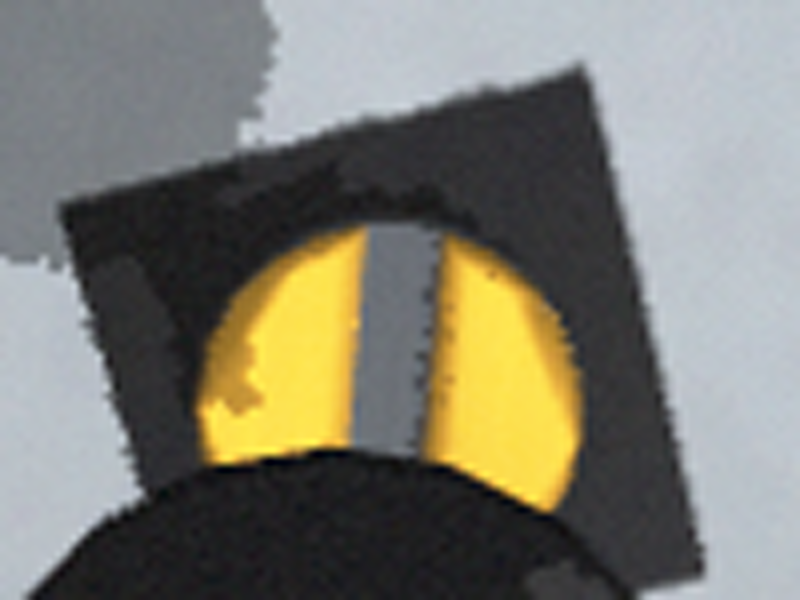

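View pics/z8.png

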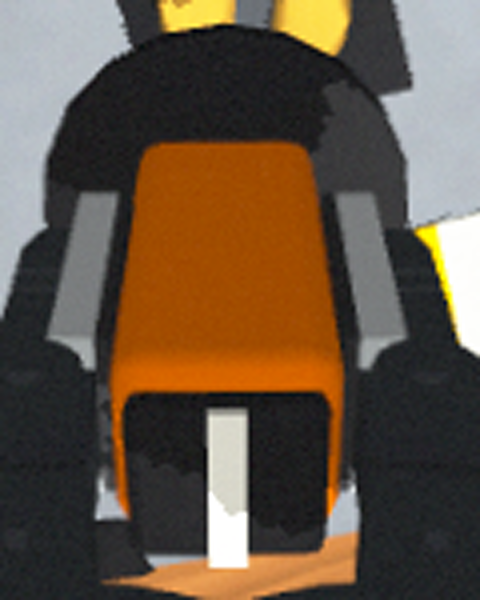

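```bash
python3 - <<'E'
from h import *
c=np.load('c_wrist2.npy',allow_pickle=True).item()
z7=lambda u,v:((u+.5)/8+215-.5,(v+.5)/8+140-.5)
a=onz('wrist',*z7(405,228),.107,c);b=onz('wrist',*z7(388,450),.107,c);print('slot',a,b,np.arctan2(*(a-b)[1::-1]))
for P in [(65,205),(580,68),(700,575),(382,390)]:print('plate',onz('wrist',*z7(*P),.1,c))
# circle of head top: left 197, right 582, top 222
print('head',onz('wrist',*z7(390,400),.116,c), onz('wrist',*z7(390,222),.116,c),onz('wrist',*z7(197,400),.116,c),onz('wrist',*z7(582,400),.116,c))
z1=lambda u,v:((u+.5)/4.5+10-.5,(v+.5)/4.5+130-.5)
for P in [(435,95),(568,125),(535,257),(404,226)]:print('plate top',onz('top',*z1(*P),.1))
z5=lambda u,v:((u+.5)/4+120-.5,(v+.5)/4+180-.5)
for P in [(240,405),(388,440),(313,563),(147,520)]:print('plate side',onz('side',*z5(*P),.1))
print('head side',onz('side',*z5(268,458),.116))
t=np.array([.5516,.1728,.1455]);print(proj('side',t),z5(266,370))
E
```

```text
slot [0.53567446 0.18885072 0.107     ] [0.55813659 0.17464052 0.107     ] 2.5775259440560947
plate [0.51561315 0.15417851 0.1       ]
plate [0.52971262 0.2149208  0.1       ]
plate [0.59209123 0.19980959 0.1       ]
plate [0.55307885 0.17643532 0.1       ]
head [0.55063663 0.17902414 0.116     ] [0.53264558 0.18864392 0.116     ] [0.54045223 0.15981063 0.116     ] [0.56073827 0.19810695 0.116     ]
plate top [0.59173621 0.20139382 0.1       ]
plate top [0.57638724 0.13842179 0.1       ]
plate top [0.5149501  0.15296679 0.1       ]
plate top [0.53040531 0.21468028 0.1       ]
plate side [0.57634054 0.13817608 0.1       ]
plate side [0.51779173 0.15173895 0.1       ]
plate side [0.53144897 0.21457769 0.1       ]
plate side [0.59237038 0.20080888 0.1       ]
head side [0.5531189  0.18352674 0.116     ]
[187.94656684 272.23310536] (186.125, 272.125)
```

```bash
python3 -m creep '[{"x":0.0035,"y":0.004,"z":0.01,"roll":0.04,"claw":255},{"x":0,"y":0,"z":0.01,"roll":0,"claw":255}]'
cat >> h.py <<'E'
D=np.array([-.003,0,.154])  # tip in tool frame
def tip(D=D):
    s,R=st(); t=np.array(s['position'])+R@D
    print('tip',np.round(t,4),'yaw',round(np.arctan2(R[1,0],R[0,0]),3)); return s,R,t
def want(t,R,T):
    d=R.T@(np.array(T)-t); print('move tool',np.round(d,4)); return d
E
python3 - <<'E'
from h import *
s,R,t=tip()
im=robot.get_image('side');cv2.imwrite('pics/s3.png',im);print(proj('side',t),proj('side',[.554,.177,.116]))
cv2.imwrite('pics/z9.png',cv2.resize(im[220:330,130:240],None,fx=5,fy=5,interpolation=cv2.INTER_CUBIC))
want(t,R,[.554,.177,t[2]])
E
```

```text
t: 7.65
position: [0.5563, 0.1802, 0.2826]
tcp_rot: [0.27, 0.963, -0.011, -0.022]
ft_force: [0.3, 0.3, -2.0]
gripper_width: 0.295
t 7.65 pos [0.5563 0.1802 0.2826] x [-0.853  0.52   0.036] y [ 0.519  0.854 -0.032] z [-0.048 -0.008 -0.999] q [ 0.08  0.39 -0.63  1.78  0.23  1.11  0.39] F [ 0.3  0.3 -2. ] w 0.295
tip [0.5515 0.1773 0.1287] yaw 2.594
[188.14165418 284.01721396] [187.14641318 290.92178938]
move tool [-0.0023  0.001  -0.0001]
```

View pics/z9.png

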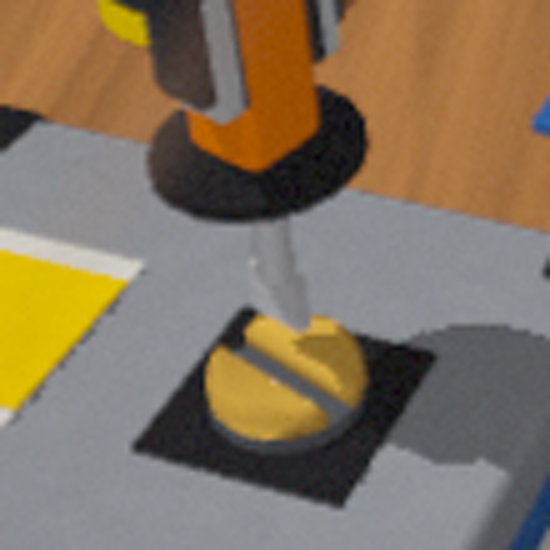

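```bash
sed -i 's/^D=.*/D=np.array([-.005,.001,.1535])/' h.py; python3 -m creep '[{"x":0,"y":0,"z":0.007,"roll":0,"claw":255},{"x":0,"y":0,"z":0.004,"roll":0,"claw":255},{"x":0,"y":0,"z":0.003,"roll":0,"claw":255}]'
python3 - <<'E'
from h import *
s,R,t=tip()
im=robot.get_image('side');cv2.imwrite('pics/s4.png',im);print(proj('side',t),proj('side',[.554,.177,.116]))
cv2.imwrite('pics/z10.png',cv2.resize(im[240:320,140:220],None,fx=7,fy=7,interpolation=cv2.INTER_CUBIC))
want(t,R,[.554,.177,t[2]])
E
```

```text
t: 7.95
position: [0.5553, 0.1785, 0.2654]
tcp_rot: [0.268, 0.963, -0.011, -0.023]
ft_force: [1.5, 1.7, 2.7]
gripper_width: 0.294
t 7.95 pos [0.5553 0.1785 0.2654] x [-0.856  0.516  0.038] y [ 0.515  0.856 -0.034] z [-0.05  -0.01  -0.999] q [ 0.08  0.4  -0.63  1.79  0.25  1.08  0.39] F [1.5 1.7 2.7] w 0.294
tip [0.5525 0.1753 0.1119] yaw 2.599
[188.73420769 292.46699722] [187.14641318 290.92178938]
move tool [-0.0004  0.0022 -0.0001]
```

View pics/z10.png

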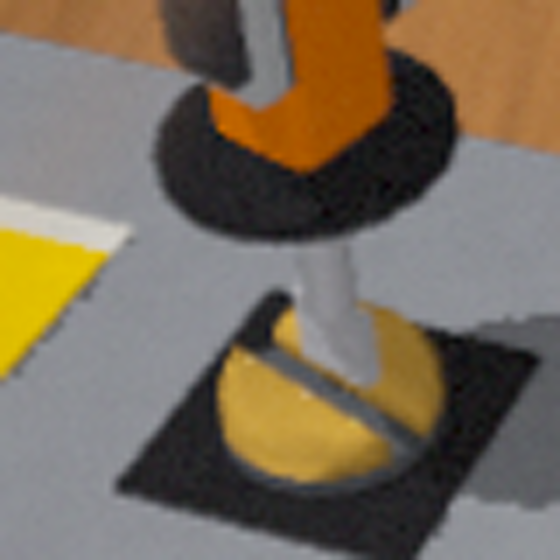

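```bash
python3 -m creep '[{"x":0,"y":0.002,"z":-0.002,"roll":0,"claw":255},{"x":0,"y":0.0025,"z":0,"roll":0,"claw":255},{"x":0,"y":0,"z":0.002,"roll":0,"claw":255}]'
python3 - <<'E'
from h import *
s,R,t=tip()
im=robot.get_image('side');cv2.imwrite('pics/s5.png',im)
cv2.imwrite('pics/z11.png',cv2.resize(im[240:320,140:220],None,fx=7,fy=7,interpolation=cv2.INTER_CUBIC))
E
```

```text
t: 8.25
position: [0.5582, 0.1826, 0.2655]
tcp_rot: [0.268, 0.963, -0.011, -0.023]
ft_force: [0.2, 0.6, -1.5]
gripper_width: 0.29
t 8.25 pos [0.5582 0.1826 0.2655] x [-0.856  0.516  0.038] y [ 0.515  0.856 -0.034] z [-0.05  -0.009 -0.999] q [ 0.07  0.41 -0.63  1.79  0.25  1.08  0.38] F [ 0.2  0.6 -1.5] w 0.29
tip [0.5553 0.1794 0.112 ] yaw 2.599
```

View pics/z11.png

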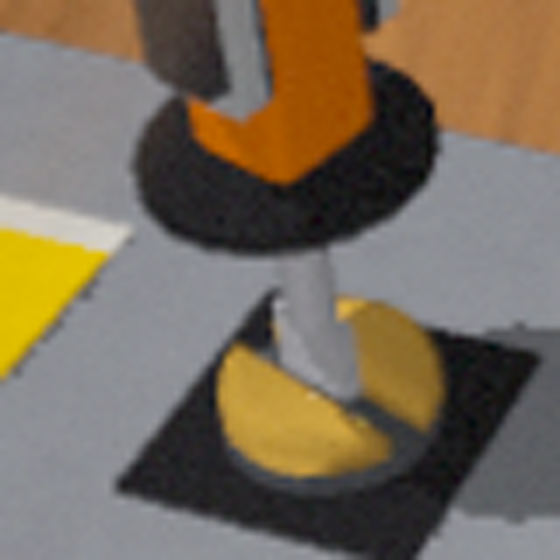

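```bash
python3 -m creep '[{"x":0.002,"y":0,"z":0.003,"roll":0,"claw":255},{"x":0,"y":0,"z":0.003,"roll":0,"claw":255},{"x":0,"y":0,"z":0.003,"roll":0,"claw":255},{"x":0,"y":0,"z":0.003,"roll":0,"claw":255}]'
python3 - <<'E'
from h import *
s,R,t=tip()
im=robot.get_image('side');cv2.imwrite('pics/s6.png',im)
cv2.imwrite('pics/z12.png',cv2.resize(im[240:320,140:220],None,fx=7,fy=7,interpolation=cv2.INTER_CUBIC))
E
```

```text
t: 8.63
position: [0.5559, 0.1837, 0.2536]
tcp_rot: [0.268, 0.963, -0.011, -0.022]
ft_force: [-4.7, -4.1, 46.1]
gripper_width: 0.297
t 8.63 pos [0.5559 0.1837 0.2536] x [-0.856  0.516  0.036] y [ 0.515  0.856 -0.033] z [-0.048 -0.009 -0.999] q [ 0.06  0.42 -0.62  1.8   0.26  1.06  0.37] F [-4.7 -4.1 46.1] w 0.297
tip [0.5533 0.1805 0.1   ] yaw 2.599
```

View pics/z12.png

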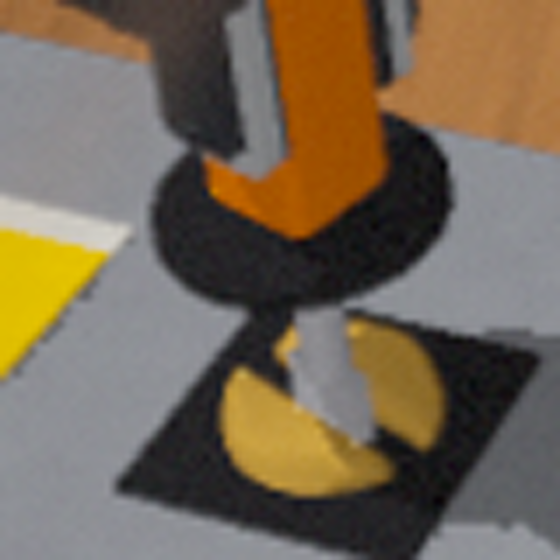

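```bash
python3 -m creep '[{"x":0,"y":-0.002,"z":0.001,"roll":0,"claw":255},{"x":0,"y":0,"z":0.001,"roll":0.02,"claw":255}]'
python3 -c "
from h import *
tip()"
```

```text
t: 8.85
position: [0.5556, 0.1834, 0.2541]
tcp_rot: [0.277, 0.961, -0.01, -0.02]
ft_force: [-3.6, -1.2, 14.7]
gripper_width: 0.298
t 8.85 pos [0.5556 0.1834 0.2541] x [-0.846  0.532  0.033] y [ 0.531  0.847 -0.03 ] z [-0.044 -0.008 -0.999] q [ 0.06  0.41 -0.62  1.8   0.26  1.05  0.36] F [-3.6 -1.2 14.7] w 0.298
tip [0.5535 0.1804 0.1006] yaw 2.58
```

```bash
python3 -m creep '[{"x":0,"y":0,"z":0.0012,"roll":0.08,"claw":255},{"x":0,"y":0.0005,"z":0.0012,"roll":0.1,"claw":255},{"x":0,"y":0.0005,"z":0.0012,"roll":0.1,"claw":255},{"x":0,"y":0.0005,"z":0.0012,"roll":0.1,"claw":255}]'
python3 -c "
from h import *
tip()"
```

```text
t: 9.18
position: [0.558, 0.1854, 0.254]
tcp_rot: [0.459, 0.888, -0.012, -0.015]
ft_force: [-6.3, -3.2, 18.9]
gripper_width: 0.296
t 9.18 pos [0.558  0.1854 0.254 ] x [-0.578  0.816  0.016] y [ 0.815  0.579 -0.035] z [-0.038 -0.007 -0.999] q [-0.    0.4  -0.54  1.81  0.22  1.03 -0.01] F [-6.3 -3.2 18.9] w 0.296
tip [0.5559 0.1809 0.1005] yaw 2.188
```

```bash
python3 -m creep '[{"x":-0.001,"y":-0.0015,"z":0.0012,"roll":0.1,"claw":255},{"x":-0.001,"y":-0.001,"z":0.0012,"roll":0.11,"claw":255},{"x":0,"y":0,"z":0.0012,"roll":0.11,"claw":255},{"x":0,"y":0,"z":0.0012,"roll":0.11,"claw":255}]'
python3 - <<'E'
from h import *
s,R,t=tip()
want(t,R,[.554,.177,t[2]])
im=robot.get_image('side');cv2.imwrite('pics/s7.png',im)
cv2.imwrite('pics/z13.png',cv2.resize(im[240:320,140:220],None,fx=7,fy=7,interpolation=cv2.INTER_CUBIC))
E
```

```text
t: 9.52
position: [0.5589, 0.1842, 0.254]
tcp_rot: [0.646, 0.763, -0.011, -0.01]
ft_force: [-2.7, -2.6, 17.1]
gripper_width: 0.294
t 9.52 pos [0.5589 0.1842 0.254 ] x [-0.165  0.986  0.001] y [ 0.986  0.165 -0.03 ] z [-0.029 -0.004 -1.   ] q [-0.07  0.38 -0.45  1.81  0.18  1.01 -0.42] F [-2.7 -2.6 17.1] w 0.294
tip [0.5562 0.1789 0.1005] yaw 1.737
move tool [-0.0015 -0.0025  0.0001]
```

View pics/z13.png

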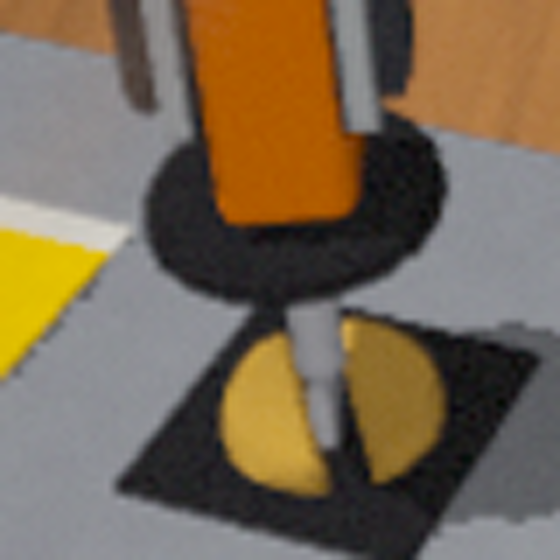

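```bash
python3 -m creep '[{"x":-0.001,"y":-0.0015,"z":0.0012,"roll":0.11,"claw":255},{"x":0,"y":-0.001,"z":0.0012,"roll":0.11,"claw":255},{"x":0,"y":0,"z":0.0012,"roll":0.11,"claw":255},{"x":0,"y":0,"z":0.0012,"roll":0.11,"claw":255},{"x":0,"y":0,"z":0.0012,"roll":0.11,"claw":255}]'
python3 - <<'E'
from h import *
s,R,t=tip()
want(t,R,[.554,.177,t[2]]);print(s['moment'])
im=robot.get_image('side');cv2.imwrite('pics/s8.png',im)
cv2.imwrite('pics/z14.png',cv2.resize(im[240:320,140:220],None,fx=7,fy=7,interpolation=cv2.INTER_CUBIC))
E
```

```text
t: 9.98
position: [0.5597, 0.1833, 0.2539]
tcp_rot: [0.838, 0.546, -0.008, -0.004]
ft_force: [-4.3, -4.0, 18.3]
gripper_width: 0.298
t 9.98 pos [0.5597 0.1833 0.2539] x [ 0.404  0.915 -0.009] y [ 0.915 -0.404 -0.015] z [-0.018 -0.002 -1.   ] q [-0.16  0.36 -0.33  1.83  0.13  0.99 -0.96] F [-4.3 -4.  18.3] w 0.298
tip [0.5558 0.178  0.1005] yaw 1.155
move tool [-0.0017 -0.0013  0.    ]
[-1.15554159  1.21091282  0.00907676]
```

View pics/z14.png

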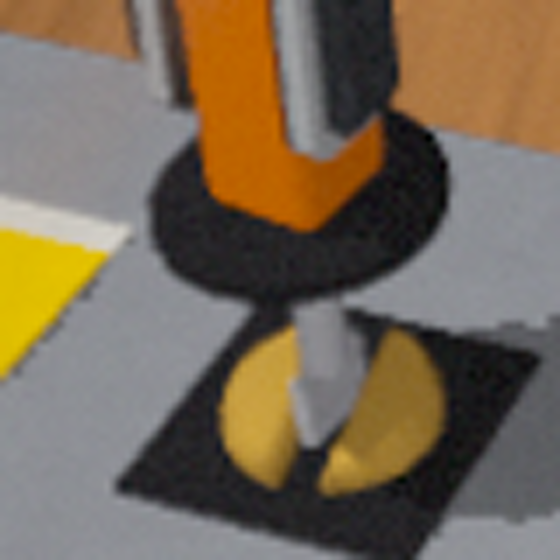

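```bash
python3 -m creep '[{"x":-0.001,"y":-0.001,"z":0.0012,"roll":0.11,"claw":255},{"x":0,"y":0,"z":0.0012,"roll":0.1,"claw":255},{"x":0,"y":0,"z":0.0012,"roll":0.08,"claw":255}]'
python3 - <<'E'
from h import *
s,R,t=tip()
want(t,R,[.554,.177,t[2]]);print(s['moment'])
im=robot.get_image('side');cv2.imwrite('pics/s9.png',im)
cv2.imwrite('pics/z15.png',cv2.resize(im[240:320,140:220],None,fx=7,fy=7,interpolation=cv2.INTER_CUBIC))
E
```

```text
t: 10.28
position: [0.5603, 0.1824, 0.254]
tcp_rot: [0.912, 0.41, -0.005, -0.001]
ft_force: [-4.6, -2.6, 16.7]
gripper_width: 0.3
t 10.28 pos [0.5603 0.1824 0.254 ] x [ 0.664  0.748 -0.009] y [ 0.748 -0.664 -0.007] z [-0.011 -0.002 -1.   ] q [-0.2   0.36 -0.27  1.83  0.11  0.98 -1.25] F [-4.6 -2.6 16.7] w 0.3
tip [0.556  0.1777 0.1005] yaw 0.845
move tool [-0.0018 -0.0011  0.    ]
[-0.74167162  1.53347063  0.53029357]
```

View pics/z15.png

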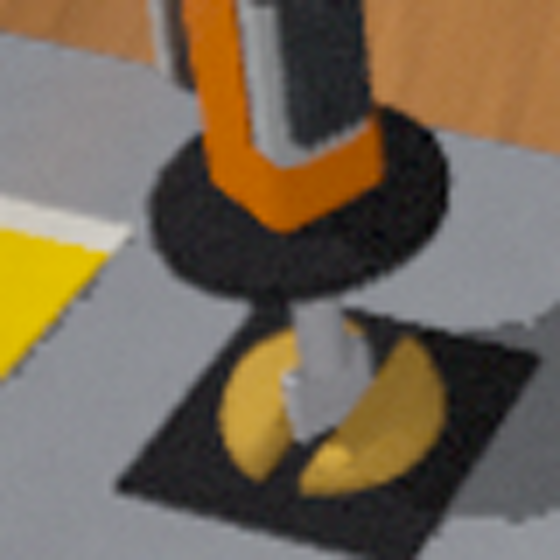

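```bash
python3 -m creep '[{"x":0,"y":0,"z":0.0012,"roll":0.04,"claw":255},{"x":0,"y":0,"z":0,"roll":-0.1,"claw":255},{"x":0,"y":0,"z":0,"roll":-0.08,"claw":255},{"x":0,"y":0,"z":-0.008,"roll":0,"claw":255},{"x":0,"y":0,"z":-0.01,"roll":0,"claw":255},{"x":0,"y":0,"z":-0.02,"roll":0,"claw":255},{"x":0,"y":0,"z":-0.02,"roll":0,"claw":255}]'
python3 - <<'E'
from h import *
s,R,t=tip()
im=robot.get_image('side');cv2.imwrite('pics/s10.png',im)
cv2.imwrite('pics/z16.png',cv2.resize(im[180:330,120:270],None,fx=4,fy=4,interpolation=cv2.INTER_CUBIC))
cv2.imwrite('pics/w10.png',robot.get_image('wrist'))
E
```

```text
t: 10.92
position: [0.5586, 0.1821, 0.312]
tcp_rot: [0.883, 0.469, -0.008, -0.001]
ft_force: [0.4, 0.4, -1.2]
gripper_width: 0.293
t 10.92 pos [0.5586 0.1821 0.312 ] x [ 0.561  0.828 -0.013] y [ 0.828 -0.561 -0.01 ] z [-0.016 -0.005 -1.   ] q [-0.18  0.3  -0.3   1.77  0.1   1.1  -1.11] F [ 0.4  0.4 -1.2] w 0.293
tip [0.5542 0.1766 0.1586] yaw 0.975
```

View pics/z16.png

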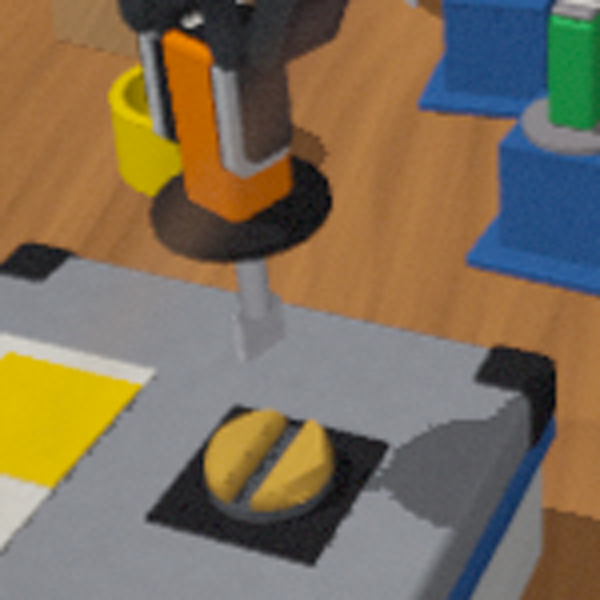

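View pics/w10.png

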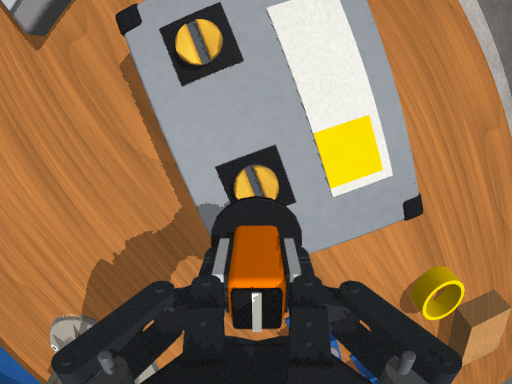

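```bash
python3 -m creep '[{"x":-0.020,"y":0.012,"z":-0.015,"roll":0,"claw":255},{"x":-0.034,"y":0.0205,"z":-0.005,"roll":0,"claw":255},{"x":-0.034,"y":0.0205,"z":0,"roll":0,"claw":255},{"x":-0.034,"y":0.0205,"z":0,"roll":0,"claw":255},{"x":-0.034,"y":0.0205,"z":0,"roll":0,"claw":255},{"x":-0.034,"y":0.0205,"z":0,"roll":0,"claw":255},{"x":-0.034,"y":0.0205,"z":0,"roll":0,"claw":255},{"x":-0.034,"y":0.0205,"z":0,"roll":0,"claw":255}]'
python3 -c "
from h import *
s,R,t=tip();want(t,R,[.528,-.3025,t[2]])"
```

```text
t: 11.68
position: [0.5414, -0.1197, 0.3366]
tcp_rot: [0.883, 0.469, -0.004, -0.003]
ft_force: [1.5, -0.1, -0.7]
gripper_width: 0.297
t 11.68 pos [ 0.5414 -0.1197  0.3366] x [ 0.561  0.828 -0.004] y [ 0.828 -0.561 -0.008] z [-0.009  0.001 -1.   ] q [ 0.22  0.21 -0.14  1.83  0.03  1.11 -0.52] F [ 1.5 -0.1 -0.7] w 0.297
tip [ 0.5381 -0.1242  0.1831] yaw 0.976
move tool [-1.533e-01  9.160e-02 -1.000e-04]
```

```bash
python3 -m creep '[{"x":-0.034,"y":0.0205,"z":0,"roll":0,"claw":255},{"x":-0.034,"y":0.0205,"z":0,"roll":0,"claw":255},{"x":-0.034,"y":0.0205,"z":0,"roll":0,"claw":255},{"x":-0.034,"y":0.0205,"z":0,"roll":0,"claw":255},{"x":-0.01,"y":0.005,"z":0,"roll":0.06,"claw":255},{"x":0,"y":0,"z":0,"roll":0.12,"claw":255},{"x":0,"y":0,"z":0,"roll":0.12,"claw":255},{"x":0,"y":0,"z":0,"roll":0.12,"claw":255}]'
python3 -m creep '[{"x":0,"y":0,"z":0,"roll":0.12,"claw":255},{"x":0,"y":0,"z":0,"roll":0.12,"claw":255},{"x":0,"y":0,"z":0,"roll":0.12,"claw":255},{"x":0,"y":0,"z":0,"roll":0.12,"claw":255},{"x":0,"y":0,"z":0,"roll":0.12,"claw":255},{"x":0,"y":0,"z":0,"roll":0,"claw":255}]'
python3 -c "
from h import *
s,R,t=tip();want(t,R,[.528,-.3025,t[2]])"
```

```text
t: 12.35
position: [0.5233, -0.3105, 0.3349]
tcp_rot: [0.966, 0.259, -0.006, -0.001]
ft_force: [0.1, 0.9, -1.5]
gripper_width: 0.296
t: 12.85
position: [0.5217, -0.3112, 0.333]
tcp_rot: [0.998, -0.054, -0.007, 0.001]
ft_force: [1.2, 0.2, -1.1]
gripper_width: 0.301
t 12.85 pos [ 0.5217 -0.3112  0.333 ] x [ 0.994 -0.108 -0.014] y [-0.108 -0.994  0.003] z [-0.015 -0.001 -1.   ] q [ 0.31  0.3   0.15  1.73 -0.04  1.13 -1.21] F [ 1.2  0.2 -1.1] w 0.301
tip [ 0.5144 -0.3118  0.1796] yaw -0.109
move tool [ 0.0125 -0.0107 -0.0002]
```

```bash
python3 -m creep '[{"x":0.0125,"y":-0.0105,"z":0.01,"roll":0,"claw":255},{"x":0,"y":0,"z":0.03,"roll":0,"claw":255},{"x":0,"y":0,"z":0.03,"roll":0,"claw":255},{"x":0,"y":0,"z":0.01,"roll":0,"claw":255}]'
python3 - <<'E'
from h import *
s,R,t=tip();want(t,R,[.528,-.3025,t[2]])
for n in ['side','top']:
    print(n,proj(n,t),proj(n,[.528,-.3025,.07]))
im=robot.get_image('side');cv2.imwrite('pics/z17.png',cv2.resize(im[80:220,190:310],None,fx=4,fy=4,interpolation=cv2.INTER_CUBIC))
im=robot.get_image('top');cv2.imwrite('pics/z18.png',cv2.resize(im[130:230,290:390],None,fx=5,fy=5,interpolation=cv2.INTER_CUBIC))
im=robot.get_image('wrist');cv2.imwrite('pics/w18.png',im)
E
```

```text
t: 13.18
position: [0.536, -0.3022, 0.2535]
tcp_rot: [0.999, -0.049, -0.004, 0.002]
ft_force: [0.1, 0.9, -2.2]
gripper_width: 0.299
t 13.18 pos [ 0.536  -0.3022  0.2535] x [ 0.995 -0.098 -0.008] y [-0.098 -0.995  0.004] z [-0.009 -0.003 -1.   ] q [ 0.3   0.38  0.13  1.8  -0.05  0.97 -1.22] F [ 0.1  0.9 -2.2] w 0.299
tip [ 0.5296 -0.3033  0.1   ] yaw -0.098
move tool [-0.0017 -0.0006  0.    ]
side [246.10035531 163.44474645] [246.84440275 174.9457208 ]
top [349.12245489 176.00208699] [345.58473255 178.49780057]
```

View pics/z17.png

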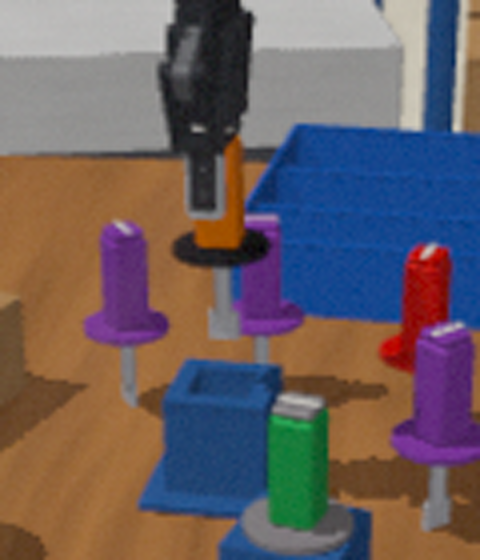

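View pics/z18.png

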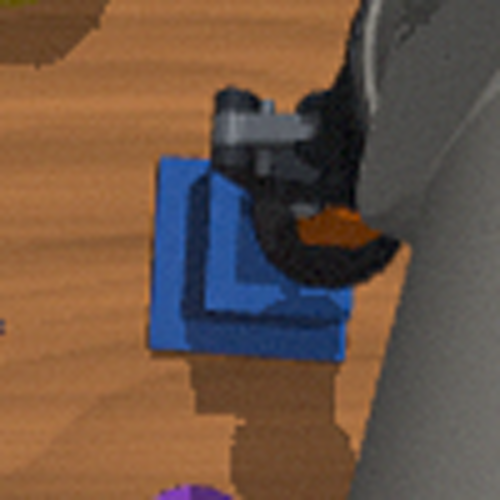

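View pics/w18.png

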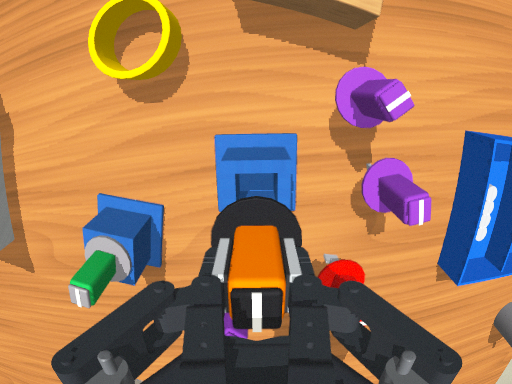

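```bash
python3 -m creep '[{"x":-0.004,"y":-0.001,"z":0.015,"roll":0,"claw":255},{"x":-0.001,"y":-0.0005,"z":0.02,"roll":0,"claw":255},{"x":-0.001,"y":-0.0005,"z":0.015,"roll":0,"claw":255}]'
python3 - <<'E'
from h import *
s,R,t=tip();want(t,R,[.528,-.3025,t[2]])
im=robot.get_image('side');cv2.imwrite('pics/z19.png',cv2.resize(im[80:220,190:310],None,fx=4,fy=4,interpolation=cv2.INTER_CUBIC))
im=robot.get_image('wrist');cv2.imwrite('pics/w19.png',im)
E
```

```text
t: 13.58
position: [0.5339, -0.3036, 0.2144]
tcp_rot: [0.999, -0.05, 0.002, 0.005]
ft_force: [-0.6, -0.3, -1.6]
gripper_width: 0.299
t 13.58 pos [ 0.5339 -0.3036  0.2144] x [ 0.995 -0.099  0.005] y [-0.099 -0.995  0.009] z [ 0.004 -0.009 -1.   ] q [ 0.31  0.42  0.12  1.84 -0.06  0.88 -1.21] F [-0.6 -0.3 -1.6] w 0.299
tip [ 0.5295 -0.3055  0.0609] yaw -0.099
move tool [-0.0017 -0.0028 -0.    ]
```

View pics/z19.png

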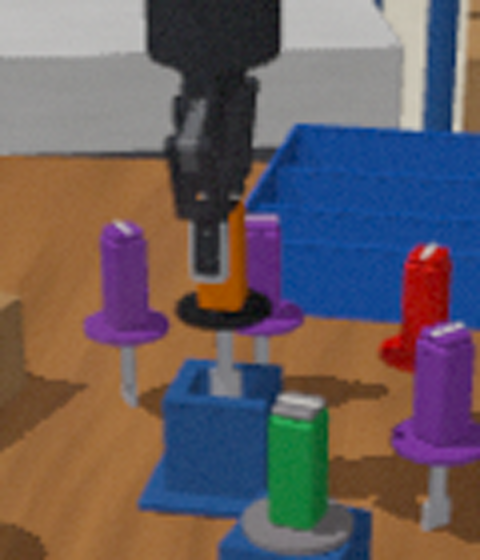

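View pics/w19.png

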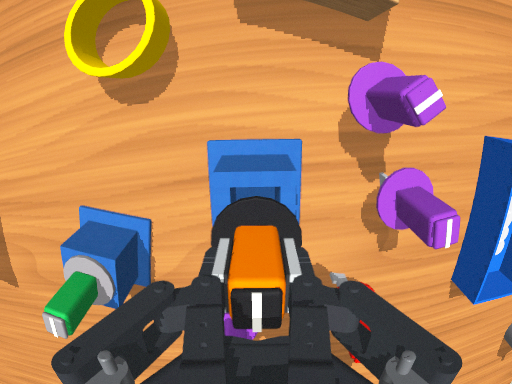

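```bash
python3 -m creep '[{"x":-0.004,"y":-0.0025,"z":0.01,"roll":0,"claw":255},{"x":-0.0015,"y":-0.0005,"z":0.014,"roll":0,"claw":255},{"x":-0.001,"y":-0.0005,"z":0.008,"roll":0,"claw":255}]'
python3 - <<'E'
from h import *
s,R,t=tip();want(t,R,[.528,-.3025,t[2]])
E
```

```text
t: 13.93
position: [0.5291, -0.3006, 0.1859]
tcp_rot: [0.999, -0.049, 0.005, 0.005]
ft_force: [0.7, -0.5, -1.4]
gripper_width: 0.298
t 13.93 pos [ 0.5291 -0.3006  0.1859] x [ 0.995 -0.099  0.01 ] y [-0.099 -0.995  0.01 ] z [ 0.009 -0.011 -1.   ] q [ 0.31  0.44  0.12  1.87 -0.06  0.81 -1.21] F [ 0.7 -0.5 -1.4] w 0.298
tip [ 0.5254 -0.3029  0.0323] yaw -0.099
move tool [ 0.0026 -0.0006  0.    ]
```

```bash
python3 -m creep '[{"x":0.001,"y":0,"z":0.01,"roll":0,"claw":255},{"x":0,"y":0,"z":0.006,"roll":0,"claw":255},{"x":0,"y":0,"z":0.003,"roll":0,"claw":255}]'
python3 - <<'E'
from h import *
s,R,t=tip();want(t,R,[.528,-.3025,t[2]])
im=robot.get_image('side');cv2.imwrite('pics/z20.png',cv2.resize(im[80:220,190:310],None,fx=4,fy=4,interpolation=cv2.INTER_CUBIC))
E
```

```text
t: 14.18
position: [0.5308, -0.3013, 0.1683]
tcp_rot: [0.999, -0.049, 0.006, 0.006]
ft_force: [-28.9, 14.5, 79.6]
gripper_width: 0.299
t 14.18 pos [ 0.5308 -0.3013  0.1683] x [ 0.995 -0.099  0.012] y [-0.099 -0.995  0.011] z [ 0.011 -0.012 -1.   ] q [ 0.32  0.47  0.12  1.88 -0.07  0.78 -1.2 ] F [-28.9  14.5  79.6] w 0.299
tip [ 0.5274 -0.3037  0.0148] yaw -0.099
move tool [ 0.0005 -0.0012 -0.    ]
```

View pics/z20.png

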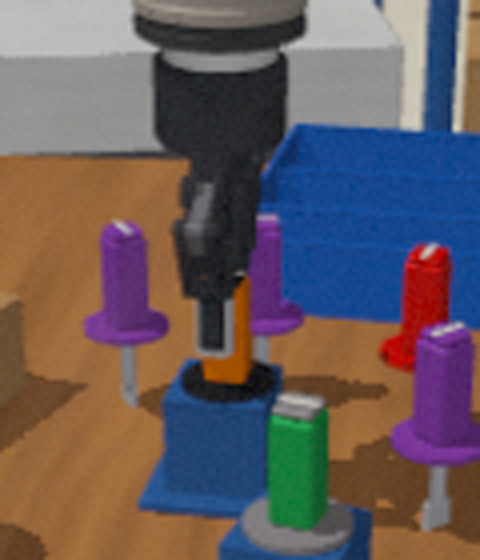

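```bash
python3 -m creep '[{"x":-0.0005,"y":0,"z":-0.001,"roll":0,"claw":255},{"x":0,"y":0,"z":0,"roll":0,"claw":255}]'
python3 -m creep '[{"x":0,"y":0,"z":0,"roll":0,"claw":150},{"x":0,"y":0,"z":0,"roll":0,"claw":60},{"x":0,"y":0,"z":0,"roll":0,"claw":0},{"x":0,"y":0,"z":0,"roll":0,"claw":0},{"x":0,"y":0,"z":0,"roll":0,"claw":0}]'
python3 - <<'E'
from h import *
s,R,t=tip()
im=robot.get_image('wrist');cv2.imwrite('pics/w21.png',im)
E
```

```text
t: 14.4
position: [0.5307, -0.3014, 0.1707]
tcp_rot: [0.999, -0.049, 0.006, 0.006]
ft_force: [-0.9, -0.1, -1.2]
gripper_width: 0.295
t: 14.82
position: [0.5314, -0.3017, 0.171]
tcp_rot: [0.999, -0.049, 0.007, 0.006]
ft_force: [-0.1, 0.2, -0.0]
gripper_width: 0.955
t 14.82 pos [ 0.5314 -0.3017  0.171 ] x [ 0.995 -0.098  0.014] y [-0.099 -0.995  0.011] z [ 0.013 -0.013 -1.   ] q [ 0.32  0.46  0.12  1.88 -0.07  0.78 -1.2 ] F [-0.1  0.2 -0. ] w 0.955
tip [ 0.5284 -0.3041  0.0174] yaw -0.099
```

View pics/w21.png

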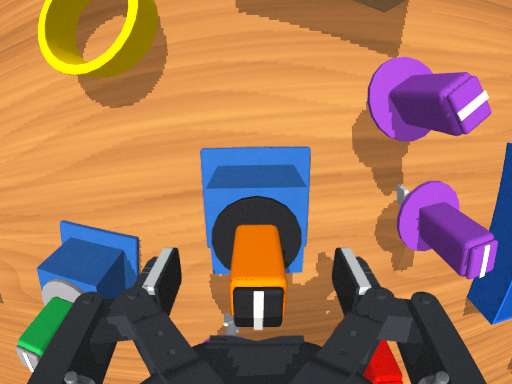

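Released; now raise straight up and check.

```bash
python3 -m creep '[{"x":0,"y":0,"z":-0.02,"roll":0,"claw":0},{"x":0,"y":0,"z":-0.035,"roll":0,"claw":0},{"x":0,"y":0,"z":-0.035,"roll":0,"claw":0},{"x":0,"y":0,"z":-0.035,"roll":0,"claw":0},{"x":0,"y":0,"z":-0.015,"roll":0,"claw":0},{"x":0,"y":0,"z":0,"roll":0,"claw":0}]'
python3 - <<'E'
from h import *
st()
im=robot.get_image('side');cv2.imwrite('pics/s22.png',im)
cv2.imwrite('pics/z22.png',cv2.resize(im[130:215,210:300],None,fx=6,fy=6,interpolation=cv2.INTER_CUBIC))
c=robot.get_calibration('wrist');im=robot.get_image('wrist');cv2.imwrite('pics/w22.png',im)
for z in (.142,.075):print(proj('wrist',[.5285,-.3025,z],c),proj('side',[.528,-.3025,z]))
E
```

```text
t: 15.37
position: [0.5285, -0.2994, 0.3146]
tcp_rot: [0.999, -0.049, 0.004, 0.005]
ft_force: [0.7, -0.6, 0.2]
gripper_width: 1.001
t 15.37 pos [ 0.5285 -0.2994  0.3146] x [ 0.995 -0.098  0.009] y [-0.098 -0.995  0.01 ] z [ 0.008 -0.01  -1.   ] q [ 0.3   0.3   0.14  1.76 -0.04  1.07 -1.22] F [ 0.7 -0.6  0.2] w 1.001
[257.66839127 194.30879685] [246.5387404  147.18015065]
[256.73444023 174.17856406] [246.82383556 173.07745172]
```

View pics/s22.png

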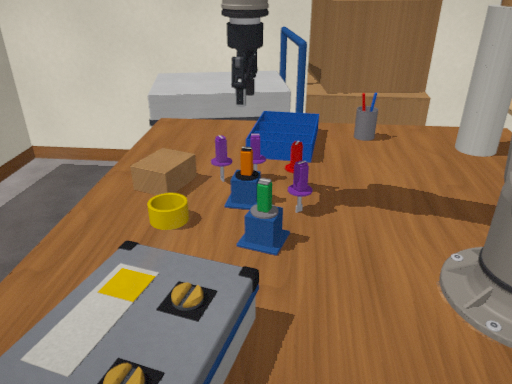

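View pics/z22.png

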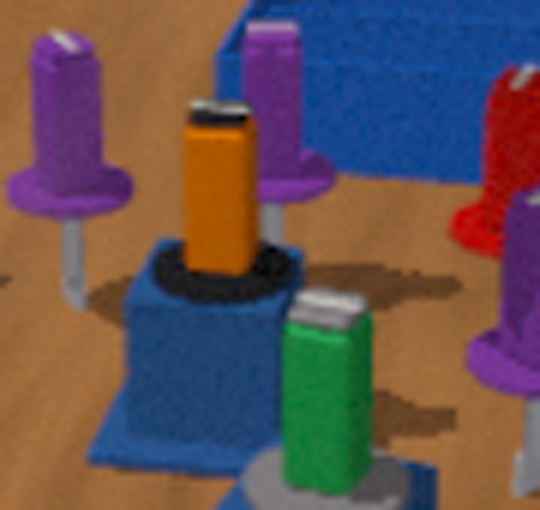

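View pics/w22.png

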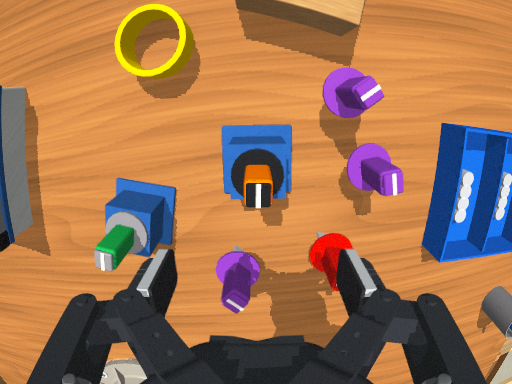

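```bash
python3 -c "
from bench import robot
print(robot.finish_job())"
```

```text
the job is handed in; nothing more can be done
None
```

I locked the open screw with the orange screwdriver, put the driver back in its own holder and handed the job in about 15.5 s into the 51 s allowed. `finish_job` gives no verdict, so success is judged from my own checks.

- **Seating:** The first descent touched the side of the slot with a few newtons. I shifted about 4 mm across the slot, and the side picture then showed the blade in it. I pushed the screw down until it stopped; that push peaked at 46 N before I eased it to about 15–19 N.
- **Turning:** I kept the screw pushed in at about 15–19 N for the whole turn. The tool turned about 1.73 rad clockwise, until a wrist torque of 0.5 N m showed the screw was at its stop.
- **Screw locked:** After I lifted off, the slot was parallel to that of the locked screw and the screw had sprung back up.
- **Driver back:** The guard sits on the rim and the driver stands upright. Its cap is within about 1 px of where a driver standing in the holder should appear, and the gripper is open and well above it. The wrist force briefly read 80 N as the driver bottomed in the holder (limit 120 N), and I relaxed it before letting go.

**Disagreement:** My first estimates of the screw's position differed by up to 9 mm between cameras, because I had been including the head's side wall. I used the centre of the black plate around the screw instead, on which all three cameras agreed within about 1 mm.

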